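# Cam-clamp a clay cup for carving

### The arm

A 6-joint arm with a two-finger parallel gripper is mounted at the origin on the work surface. World frame = base frame: x ahead of the robot, y to its left, z up, the work surface at z = 0. Lengths are in m, angles in rad, forces in N, time in s.
With the tool pointing down it reaches from about 0.325 to 0.775 m from the base axis. Payload 5.5 kg.
Tool frame: the origin (TCP) lies between the finger pads; the fingertips stand 25 mm ahead of it and the grasp point (between the pads) lies 6 mm ahead of it; x points along the fingers, y is the direction in which the jaws open and shut, and the axes are right-handed (so a half turn about x gives the same grasp; the last joint's range is limited). The gripper opens to 85 mm and grips with 20 to 120 N. Pads are 22 mm wide; open, the fingers measure 114 mm over their backs; the gripper's body (76 mm by 85 mm) begins 54 mm behind the grasp point. The pads swing forward as they close: fully open they stand 13 mm farther back than shut.
Start: joints at [-1.246, 0.091, 1.231, -0, 1.82, -0.057], TCP at [0.224, -0.557, 0.256] pointing down, gripper open.
Joint ranges: [-2.87, 2.87], [-0.86, 2.18], [0.17, 2.46], [-1.51, 4.65], [0.06, 2.69], [-2.65, 2.65]. Speed limits (rad/s): [2.57, 2.57, 3.01, 3.14, 3.14, 3.14].

### API

Orientations are given as a unit quaternion [x, y, z, w].
In Python, from bench import manip gives the robot as it stands. The module is installed in compiled form; this text tells all that it offers.
- The arm moves only by the tool drive_tool, never from a script. Its argument "commands" is a list that holds one entry, the list of rows, each a list of 4 numbers: the shift along the world's x, y, z in mm, then the turn about the world's z in degrees. A call has 1 to 8 rows; each row is the pose to reach, as a shift and turn from the pose commanded when the call began; what a row does not reach only later rows make up. A row lasts 1/8 s, in which the tool goes at most 62.5 mm and 10.7 degrees, less where a joint would pass 70% of its speed; a pose out of reach is approached as far as the arm can. A call with a gripper value outside its range is refused whole. "fingers" is the opening, from 0 (shut) to 1 (fully open), set as the call begins (left out, the last holds). The fingers move at their own pace and stop on an object; "grip_force" is the grip in N (left out, the last holds). Time passes only in rows, so rows that repeat a pose let the fingers close. It gives the time, the measured TCP pose, the force and the opening at its end, in the units of the state.
- manip.state(): the state, without advancing time (a new reading comes with each control period).
- manip.snapshot(name): name is "scene" or "side" or "wrist"; returns a dict with "frame" (400x640x3 uint8, red, green, blue), "fovy" (degrees; the focal length in pixels is half the picture's height over the tangent of half this angle, whatever the lens; pixels are square), "cx", "cy" (the principal point, pixels), "R" (3x3) and "t" (3): a world point X has camera coordinates R X + t. Camera axes: x right, y down, z forward; pixel columns grow to the right and rows downward; lengths in m; the calibration is good to about 2 mm. A picture is of the moment at which its call begins. There is no depth.
- manip.job_done(): hands the job in, once; it reports no verdict.
The state is a dict: "time_s": time; "qpos": joint angles; "qd": joint speeds; "joint_torque": joint torques, N m; "position": TCP position; "tool_rot": TCP orientation; "wrist_force": force on the tool from outside, world axes, zero at the start; "wrist_torque": the same for the moment, N m; "gripper_width": finger opening in m.
Only numpy, scipy, OpenCV 4.12 (cv2) and the standard library are available. Lean on these libraries where they do the work, as an engineer would, in place of code of your own. Each camera call takes 0.05 s, during which the arm holds its last target.

### The job

One of the two plywood cam clamps on the pottery bench, the one with the orange grip, has a dark clay cup in its seat. Turn that grip counter-clockwise (seen from above) until the cam's high point bears squarely on the sprung follower, so that the pad presses the cup home against the two wooden posts, then let go. Do not turn the cam of the empty clamp with the blue grip, and keep the cup upright in its seat.

Things in the scene. Friction and masses are not known exactly. Their poses are not given: they have to be found in the camera images.
- cam_grip (a point): Grip point on the upright cam axis of the clamp with the cup, 60 mm above the bench: centre of an orange bar with one white end, 64 long, 14 wide, 44 to 74 mm above the bench. Turns with the cam: z up, x along the bar to the white end and the cam's high point. The aluminium lobe cam below (top at 32 mm) reaches 24 mm from the axis, 44 at the high point (red line).
- cam (a joint): Angle (rad) of that cam, growing counter-clockwise from above. 1.571: high point squarely on the follower, a sprung flat steel bar between cam and cup (84 wide, top 32 mm above the bench, red line at its middle), pushed out 20 mm. Starts at 0.1 to 0.4, follower at rest. Range -0.3 to 2.2; no stop at 1.571. Takes 0.1 to 0.25 N m; stays where left.
- tea_cup: Dark brown straight clay cup, 72 mm diameter, 75 tall, 0.2 kg, loose on the clamp's fixed base (230 x 104, 12 mm thick), between the follower's rubber pad and two wooden posts. Origin: centre of its underside, z up. Starts 117 to 121 mm from the cam axis; about 128 mm when pressed home against the posts.
- spare_nose (a point): High point of the cam of the other clamp, empty, with a blue bar grip, otherwise alike: on the cam's upper edge, 44 mm from its axis, 32 mm above the bench. Leave it as it is.
Things that resemble listed ones, but are neither listed nor needed, are in the scene too. What is shaped like the tea_cup but turquoise or yellow is not meant.

How it is judged:
By the outcome, as a careful person would: the job done as asked, in the order asked, and still so for the second after the job is handed in, with the robot touching nothing.
It also fails if it takes over 32 s, if anything falls off the work surface, if the arm or the gripper's body presses on something with over 40 N, if the wrist force passes 120 N, or if a joint passes its speed limit or range.

## Working session

There is one attempt and no reset: what is moved stays moved. The work goes in short steps, Python scripts to look and compute and a tool call to move; the robot and the scene stay as the last step left them, time stands still between calls to the robot, and variables do not carry over. Pictures are saved under pics/ and viewed, and the job is handed in when it is done.

Besides the shell and the picture viewer there is one more tool, called after ">>>" by a JSON object that holds its "op" and its "data". drive_tool: Moves the arm, as the interface text tells. Its arguments: {"type":"object","properties":{"commands":{"type":"array"},"fingers":{"type":"number"},"grip_force":{"type":"number"}},"required":["commands"]}

```bash
mkdir -p pics
cat > h.py <<'E'
from bench import manip
import cv2, numpy as np
def snap(n,f):
    s=manip.snapshot(n); cv2.imwrite('pics/'+f,s['frame'][:,:,::-1]); np.savez('pics/'+f[:-4]+'.npz',**s); return s
def ray(s,uv,z):
    f=s['frame'].shape[0]/2/np.tan(np.radians(s['fovy'])/2)
    d=np.array([(uv[0]-s['cx'])/f,(uv[1]-s['cy'])/f,1.]); R=np.array(s['R']);t=np.array(s['t'])
    c=-R.T@t; w=R.T@d; return c+w*(z-c[2])/w[2]
def proj(s,X):
    f=s['frame'].shape[0]/2/np.tan(np.radians(s['fovy'])/2)
    p=np.array(s['R'])@np.array(X)+np.array(s['t']); return p[:2]/p[2]*f+[float(s['cx']),float(s['cy'])]
E
python3 - <<'E'
from h import *
for n in ['scene','side','wrist']:
    s=snap(n,n+'1.png'); R=np.array(s['R']); print(n,s['fovy'],-R.T@np.array(s['t']))
print(manip.state())
E
```

```text
scene 53.28508682619999 [0.93866459 0.24072689 0.84901179]
side 52.416802110571965 [ 0.25585872 -0.40161106  0.6109873 ]
wrist 69.64143127848104 [ 0.28549535 -0.5320735   0.37361855]
{'time_s': 0.15, 'qpos': array([-1.24568507e+00,  9.17247516e-02,  1.23159524e+00, -7.37383973e-06,
        1.81976265e+00, -5.66775579e-02]), 'qd': array([ 0.00226859, -0.00322159, -0.00452374, -0.00068823, -0.00146259,
        0.00094805]), 'joint_torque': array([ 8.31267935e-04, -4.59371996e+01, -4.18526280e+01, -1.93447818e-04,
        9.56380216e-03, -1.52734452e-05]), 'position': array([ 0.22350736, -0.55664781,  0.25539523]), 'tool_rot': array([-0.69418907, -0.13468546,  0.69433506, -0.13364203]), 'wrist_force': array([-0.26220125,  0.24532023,  0.22903069]), 'wrist_torque': array([-0.03440942,  0.00900071, -0.0343647 ]), 'gripper_width': 0.08560011632860473}
```

View pics/scene1.png

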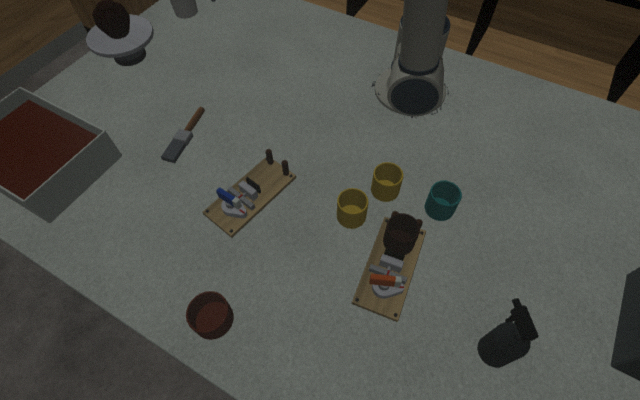

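View pics/side1.png

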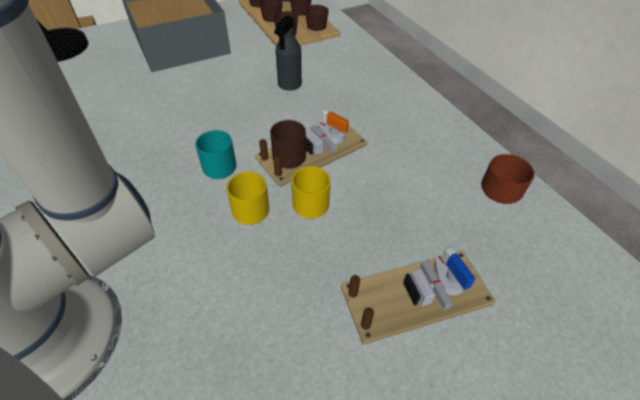

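View pics/wrist1.png

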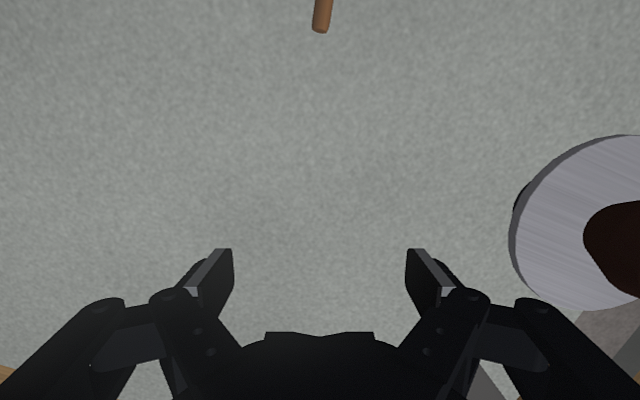

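Run:
```python
from h import *
a=cv2.imread('pics/scene1.png')[190:330,330:450]; b=cv2.imread('pics/side1.png')[90:200,230:390]
cv2.imwrite('pics/za.png',cv2.resize(a,None,fx=4.2,fy=4.2,interpolation=cv2.INTER_CUBIC))
cv2.imwrite('pics/zb.png',cv2.resize(b,None,fx=5,fy=5,interpolation=cv2.INTER_CUBIC))
for n in ['scene','side']:
    s=np.load('pics/%s1.npz'%n); h=cv2.cvtColor(s['frame'],cv2.COLOR_RGB2HSV)
    m=cv2.inRange(h,(5,170,120),(14,255,255)); k,l,st,c=cv2.connectedComponentsWithStats(m)
    for i in range(1,k):
        if st[i,4]>20: print(n,st[i],c[i],ray(s,c[i],.074),ray(s,c[i],.06))
s=np.load('pics/scene1.npz')
for X in [(.5,0,0),(.6,0,0),(.6,.1,0)]: print(X,proj(s,X))
```

```text
side [327 112  21  20 253] [337.33992095 121.91304348] [0.60622055 0.1756775  0.074     ] [0.61535496 0.19072821 0.06      ]
(0.5, 0, 0) [329.3382683  212.88308655]
(0.6, 0, 0) [308.53888293 244.71902771]
(0.6, 0.1, 0) [346.04031821 264.24691521]
```

View pics/za.png

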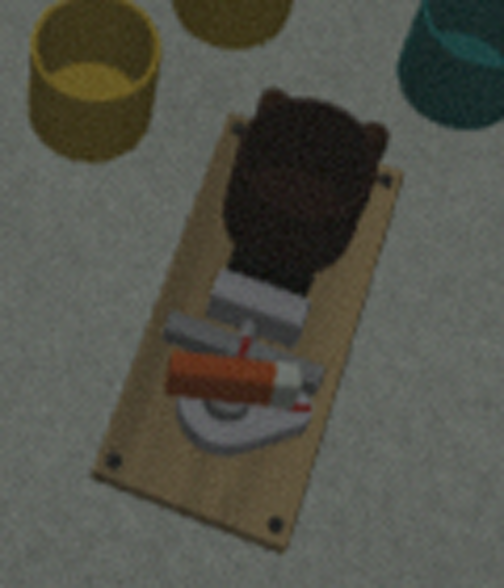

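View pics/zb.png

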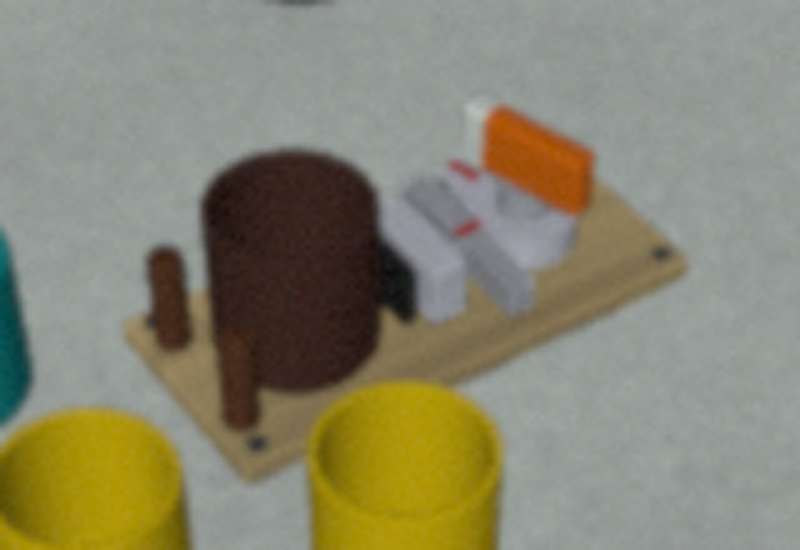

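Run:
```python
from h import *
s=np.load('pics/scene1.npz'); d=np.load('pics/side1.npz')
A=lambda u,v:(u/4.2+330-.4,v/4.2+190-.4); B=lambda u,v:(u/5+230-.4,v/5+90-.4)
for p in [(238,117),(402,172),(285,545),(97,472)]: print('corner',ray(s,A(*p),.012).round(4))
for p in [(238,130),(385,181),(276,524),(114,460)]: print('screw',ray(s,A(*p),.012).round(4))
print('side corners')
for p in [(128,330),(250,472),(686,264)]: print(ray(d,B(*p),.012).round(4))
for p in [(172,360),(300,370)]: print('bar top ends',ray(s,A(*p),.074).round(4))
for p in [(483,103),(592,152)]: print('bar side',ray(d,B(*p),.074).round(4))
print('noses',ray(s,A(303,407),.032).round(4),ray(d,B(460,168),.032).round(4))
```

```text
corner [0.4495 0.1293 0.012 ]
corner [0.4365 0.2247 0.012 ]
corner [0.6609 0.2534 0.012 ]
corner [0.6743 0.1551 0.012 ]
screw [0.4573 0.1329 0.012 ]
screw [0.4465 0.2186 0.012 ]
screw [0.6536 0.2452 0.012 ]
screw [0.6645 0.1598 0.012 ]
side corners
[0.4343 0.2205 0.012 ]
[0.4477 0.1218 0.012 ]
[0.6707 0.151  0.012 ]
bar top ends [0.6262 0.1675 0.074 ]
bar top ends [0.6   0.224 0.074]
bar side [0.6039 0.2209 0.074 ]
bar side [0.6294 0.1714 0.074 ]
noses [0.5991 0.2324 0.032 ] [0.5998 0.2324 0.032 ]
```

Run:
```python
from h import *
from scipy.spatial.transform import Rotation as Ro
s=manip.state(); M=Ro.from_quat(s['tool_rot']).as_matrix(); print(M.round(3)); print(np.degrees(np.arctan2(M[1,1],M[0,1])),np.degrees(s['qpos']), s['time_s'])
w=np.load('pics/wrist1.npz'); R=w['R']; print('cam fwd',R[2],'right',R[0], -R.T@w['t']-s['position'])
```

```text
[[-0.     0.373 -0.928]
 [ 0.001 -0.928 -0.373]
 [-1.    -0.001 -0.   ]]
-68.1252125102811 [-7.13724969e+01  5.25544114e+00  7.05652093e+01 -4.22489895e-04
  1.04264720e+02 -3.24738486e+00] 0.15
cam fwd [-0.24926464 -0.09786584 -0.96347777] right [ 0.37148996 -0.92843522 -0.00180307] [0.06198799 0.02457431 0.11822331]
```

>>> {"op": "drive_tool", "data": {"commands": [[[20, 38, 0, 5], [48, 92, 0, 12], [76, 146, 0, 18], [104, 200, 0, 25], [132, 254, 0, 32], [160, 308, 0, 38], [188, 362, 0, 45], [208, 400, 0, 50]]], "fingers": 0.6}}

```text
time_s: 1.15
position: [0.4322, -0.1544, 0.2562]
tool_rot: [0.572, 0.416, -0.571, 0.416]
wrist_force: [0.8, -0.1, 0.6]
gripper_width: 0.0511
```

>>> {"op": "drive_tool", "data": {"commands": [[[28, 54, 0, 7], [56, 108, 0, 14], [84, 162, 0, 21], [112, 216, 0, 28], [140, 270, 0, 34], [165, 318, 0, 40], [183, 352, 0, 44], [183, 352, 0, 44]]]}}

```text
time_s: 2.15
position: [0.6147, 0.1976, 0.2541]
tool_rot: [0.374, 0.601, -0.375, 0.599]
wrist_force: [0.1, -0.6, -1.2]
gripper_width: 0.0515
```

Run:
```python
from h import *
s=snap('wrist','wrist2.png'); t=manip.state(); print(t['time_s'],t['position'],t['gripper_width'],t['tool_rot'])
```

```text
2.2 [0.6144832  0.19602383 0.25484527] 0.051548485549186104 [ 0.37433534  0.59996371 -0.37570436  0.59896814]
```

View pics/wrist2.png

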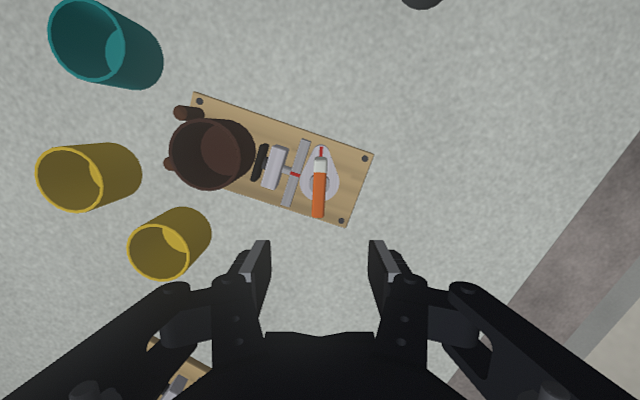

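The wrist picture shows the orange bar at about (319,195), its white end at (320,165), the nose line at (321,152) and the follower's mark at (295,174).

Run:
```python
from h import *
s=np.load('pics/wrist2.npz'); im=s['frame'][80:240,230:390][:,:,::-1]
cv2.imwrite('pics/zc.png',cv2.resize(im,None,fx=3.7,fy=3.7,interpolation=cv2.INTER_CUBIC))
```

```text
(no output)
```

View pics/zc.png

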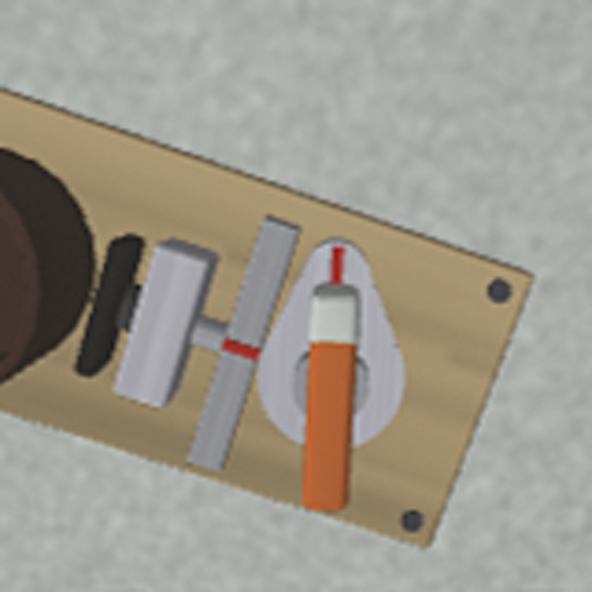

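Run:
```python
from h import *
s=np.load('pics/wrist2.npz'); C=lambda u,v:(u/3.7+230-.4,v/3.7+80-.4)
g=lambda p,z:ray(s,C(*p),z)[:2]
a=lambda v:np.degrees(np.arctan2(v[1],v[0]))
w=g((336,294),.074);o=g((326,510),.074); print('bar',w,o,(w+o)/2,np.linalg.norm(w-o),a(w-o))
n=g((338,248),.032); print('nose',n)
q=.032
f1=g((264,216),q);f2=g((188,462),q);f3=g((300,229),q);f4=g((222,471),q)
print('follower dirs',a(f2-f1)-90,a(f4-f3)-90, np.linalg.norm(f2-f1),np.linalg.norm(f4-f3)) 
r1=g((223,344),q);r2=g((260,353),q); print('followmark',r1,r2,a(r1-r2))
k=g((534,273),.012);l=g((430,547),.012);m=g((0,89),.012);m2=g((0,411),.012)
print('board edges',a(m-k),a(m2-l),a(l-k)-90,np.linalg.norm(k-l)); 
ul=(k+l)/2; print('endmid',ul)
s1=g((498,291),.012);s2=g((412,520),.012);print('screwmid',(s1+s2)/2,a(s2-s1)-90)
for c in [(w+o)/2]: print('mark from axis',a(r1-c),np.linalg.norm(r2-c),'nose',a(n-c),np.linalg.norm(n-c))
```

```text
bar [0.60018761 0.22658807] [0.62542486 0.16831643] [0.61280623 0.19745225] 0.06350199471449468 113.41728073480853
nose [0.59660076 0.23541331]
follower dirs -172.42297206759673 -172.60880702547615 0.08419973835262333 0.08337006195060215
followmark [0.57666827 0.1917624 ] [0.58863739 0.19434786] -167.81078053923295
board edges -172.5194774133593 -172.34650305855374 -172.37806051039968 0.10284831569855465
endmid [0.66680012 0.20455335]
screwmid [0.65756309 0.2023979 ] -172.54718545329115
mark from axis -171.05235321386772 0.024367403539294914 nose 113.11751234623152 0.04127541161529264
```

>>> {"op": "drive_tool", "data": {"commands": [[[-1, 1, -40, -2], [-1.5, 1.5, -85, -2.6], [-1.5, 1.5, -130, -2.6], [-1.5, 1.5, -160, -2.6], [-1.5, 1.5, -180, -2.6], [-1.5, 1.5, -188, -2.6], [-1.5, 1.5, -188, -2.6]]]}}

```text
time_s: 3.08
position: [0.6133, 0.1964, 0.0689]
tool_rot: [0.389, 0.59, -0.389, 0.591]
wrist_force: [-0.0, -0.6, 0.1]
gripper_width: 0.0512
```

Run:
```python
from h import *
from scipy.spatial.transform import Rotation as Ro
s=snap('wrist','wrist3.png'); t=manip.state(); print(t['time_s'],t['position'],t['gripper_width'],t['wrist_force']); M=Ro.from_quat(t['tool_rot']).as_matrix(); print(np.degrees(np.arctan2(M[1,1],M[0,1])))
```

```text
3.125 [0.61367148 0.19663113 0.06971279] 0.05138497059935586 [ 0.12474465  0.71492543 -0.58796133]
23.254638631832062
```

View pics/wrist3.png

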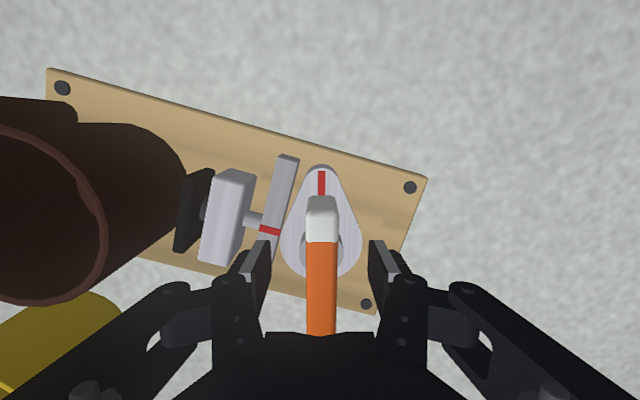

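The bar is centred between the fingers and parallel to the pads. Now closing.

>>> {"op": "drive_tool", "data": {"commands": [[[0, 0.5, -2, 0], [0, 0.5, -2, 0], [0, 0.5, -2, 0], [0, 0.5, -2, 0], [0, 0.5, -2, 0], [0, 0.5, -2, 0]]], "fingers": 0, "grip_force": 50}}

```text
time_s: 3.88
position: [0.6138, 0.1975, 0.0676]
tool_rot: [0.39, 0.59, -0.388, 0.591]
wrist_force: [0.6, 0.2, 5.4]
gripper_width: 0.0199
```

>>> {"op": "drive_tool", "data": {"commands": [[[0, 0, 0, 0], [0, 0, 0, 0], [0, 0, 0, 0]]]}}

```text
time_s: 4.25
position: [0.6138, 0.1975, 0.0677]
tool_rot: [0.39, 0.59, -0.388, 0.591]
wrist_force: [0.9, 0.7, 5.6]
gripper_width: 0.0195
```

Run:
```python
from h import *
s=snap('wrist','wrist4.png'); t=manip.state(); print(t['time_s'],t['position'],t['gripper_width'],t['wrist_force'],t['wrist_torque'])
```

```text
4.3 [0.61377564 0.19750119 0.0676522 ] 0.019803273865124017 [0.11835254 0.91625623 5.56243531] [ 0.05590747 -0.16311491 -0.01231542]
```

View pics/wrist4.png

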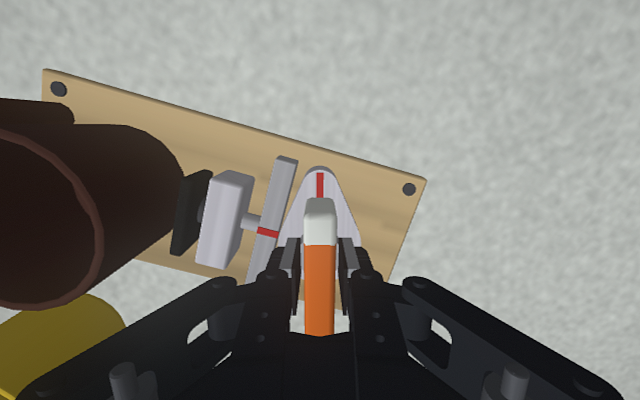

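The fingers stopped at 19.7 mm rather than 14 mm: the tips are squeezing the round hub under the bar. I will reopen, lift 6 mm and close again.

>>> {"op": "drive_tool", "data": {"commands": [[[0, 0, 0, 0], [0, 0, 0, 0], [0, 0, 3, 0], [0, 0, 6, 0], [0, 0, 7, 0], [0, 0, 7, 0]]], "fingers": 0.4}}

```text
time_s: 5.05
position: [0.6132, 0.1972, 0.0735]
tool_rot: [0.389, 0.59, -0.389, 0.591]
wrist_force: [-0.1, 0.1, 0.7]
gripper_width: 0.034
```

>>> {"op": "drive_tool", "data": {"commands": [[[0, 0, 0, 0], [0, 0, 0, 0], [0, 0, 0, 0], [0, 0, 0, 0], [0, 0, 0, 0], [0, 0, 0, 0]]], "fingers": 0, "grip_force": 50}}

```text
time_s: 5.8
position: [0.6137, 0.1974, 0.0734]
tool_rot: [0.389, 0.59, -0.388, 0.591]
wrist_force: [3.9, 2.2, -1.1]
gripper_width: 0.0131
```

Run:
```python
from h import *
from scipy.spatial.transform import Rotation as Ro
s=snap('wrist','wrist5.png'); t=manip.state(); print(t['time_s'],t['position'],t['gripper_width'],t['wrist_force'],t['wrist_torque']); M=Ro.from_quat(t['tool_rot']).as_matrix(); print(np.degrees(np.arctan2(M[1,1],M[0,1])))
```

```text
5.85 [0.6136641  0.19746898 0.07341211] 0.01341938401932936 [ 5.60224931  1.43204234 -1.02869648] [ 0.23448885 -0.66671782 -0.17654409]
23.27446452834792
```

View pics/wrist5.png

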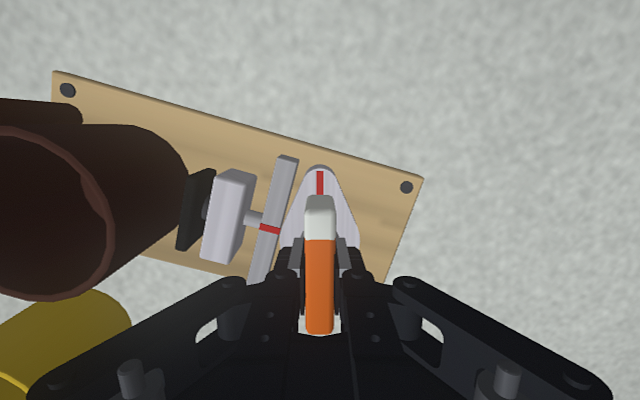

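Firm grip now: 13.4 mm opening, on the bar. Turning.

>>> {"op": "drive_tool", "data": {"commands": [[[0, 0, 0, 0], [0, 0, 0, 3], [0, 0, 0, 8], [0, 0, 0, 14], [0, 0, 0, 20], [0, 0, 0, 26], [0, 0, 0, 32], [0, 0, 0, 37]]], "grip_force": 80}}

```text
time_s: 6.85
position: [0.6137, 0.1975, 0.0735]
tool_rot: [0.181, 0.683, -0.18, 0.684]
wrist_force: [4.9, 2.1, -1.4]
gripper_width: 0.0126
```

>>> {"op": "drive_tool", "data": {"commands": [[[0, 0, 0, 5], [0, 0, 0, 11], [0, 0, 0, 17], [0, 0, 0, 23], [0, 0, 0, 29], [0, 0, 0, 34], [0, 0, 0, 37], [0, 0, 0, 37]]]}}

```text
time_s: 7.85
position: [0.6138, 0.1974, 0.0735]
tool_rot: [-0.045, 0.705, 0.045, 0.706]
wrist_force: [4.6, 1.5, -1.3]
gripper_width: 0.0126
```

Run:
```python
from h import *
from scipy.spatial.transform import Rotation as Ro
s=snap('wrist','wrist6.png'); snap('side','side6.png');snap('scene','scene6.png');t=manip.state(); print(t['time_s'],t['position'],t['gripper_width'],t['wrist_force'],t['wrist_torque']); M=Ro.from_quat(t['tool_rot']).as_matrix(); print(np.degrees(np.arctan2(M[1,1],M[0,1])))
```

```text
8.0 [0.61376832 0.19739896 0.07351517] 0.012749766865433134 [ 5.31075699  1.69917285 -0.33756871] [ 0.22549918 -0.79473193  0.14344366]
97.29692983462778
```

View pics/wrist6.png

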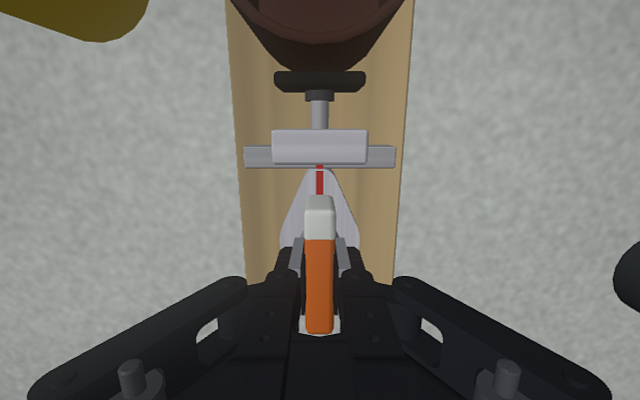

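View pics/side6.png

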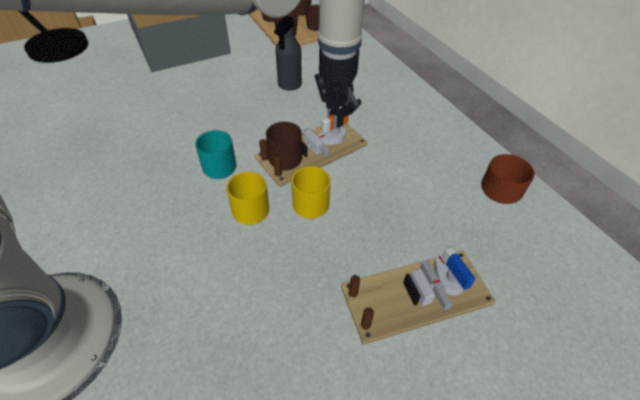

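The nose's red line stands at column 320, meeting the follower mark, and the follower's front edge runs level at row 167. I'll measure how square it is.

Run:
```python
from h import *
s=np.load('pics/wrist6.npz'); im=s['frame'][60:260,220:420][:,:,::-1]
cv2.imwrite('pics/zd.png',cv2.resize(im,None,fx=3,fy=3,interpolation=cv2.INTER_CUBIC))
a=lambda v:np.degrees(np.arctan2(v[1],v[0]))
def edge(rows,cols0,cols1,z,ax):pass
g=cv2.cvtColor(s['frame'],cv2.COLOR_RGB2GRAY).astype(float)
# board edges: saturation threshold
S=cv2.cvtColor(s['frame'],cv2.COLOR_RGB2HSV)[...,1]
for side in (-1,1):
    P=[]
    for v in range(180,270,3):
        u=range(320,180,-1) if side<0 else range(320,440)
        w=[x for x in u if S[v,x]>60 and abs(x-320)>60]
        if w: P.append(ray(s,(w[-1],v),.012)[:2])
    P=np.array(P); vx,vy,_,_=cv2.fitLine(P.astype(np.float32),cv2.DIST_HUBER,0,1e-4,1e-4).ravel(); print('board',side,len(P),np.degrees(np.arctan(vy/vx)))
# red
h=cv2.cvtColor(s['frame'],cv2.COLOR_RGB2HSV); m=(cv2.inRange(h,(0,150,60),(4,255,255))|cv2.inRange(h,(172,150,60),(180,255,255)))
ys,xs=np.nonzero(m[160:196,300:340]); ys+=160;xs+=300
for v in np.unique(ys): print(v,xs[ys==v].mean(),end='; ')
# orange/white bar sides: top z .074
m=cv2.inRange(h,(5,150,100),(16,255,255)); P=[]
for v in range(245,320,3):
    x=np.nonzero(m[v,290:350])[0]+290; P.append(ray(s,((x[0]+x[-1])/2,v),.074)[:2])
P=np.array(P,np.float32); vx,vy,_,_=cv2.fitLine(P,cv2.DIST_HUBER,0,1e-4,1e-4).ravel(); print('\nbar',np.degrees(np.arctan(vy/vx)))
```

```text
board -1 30 7.324524
board 1 30 7.194243
165 319.5; 166 319.5; 167 319.0; 171 319.5; 172 319.5; 173 319.5; 174 319.5; 175 319.5; 176 319.5; 177 319.5; 178 319.5; 179 319.5; 180 319.5; 181 319.5; 182 319.5; 183 319.5; 184 319.5; 185 319.5; 186 319.5; 187 319.5; 188 319.5; 189 319.5; 190 319.5; 191 319.5; 192 319.5; 193 319.5; 
bar 7.246132
```

View pics/zd.png

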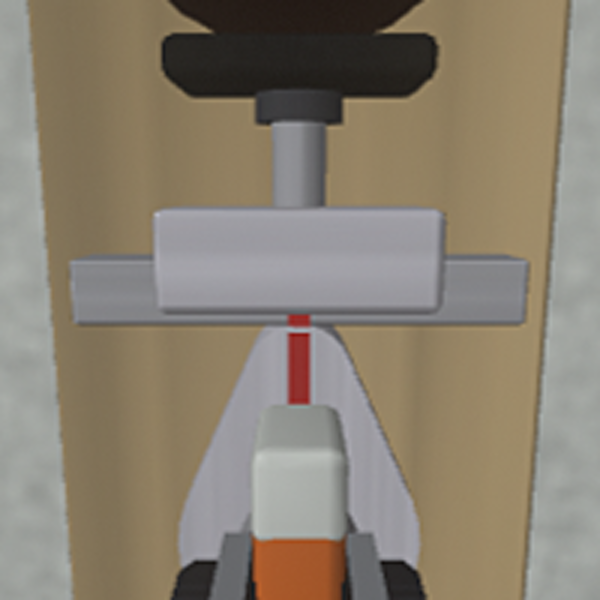

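The bar (7.25°) and board (7.26°) agree, so I release and lift away.

>>> {"op": "drive_tool", "data": {"commands": [[[0, 0, 0, 0], [0, 0, 0, 0], [0, 0, 0, 0], [0, 0, 0, 0]]], "fingers": 0.5}}

```text
time_s: 8.5
position: [0.6129, 0.1971, 0.0733]
tool_rot: [-0.045, 0.706, 0.045, 0.706]
wrist_force: [0.2, -1.0, 0.0]
gripper_width: 0.043
```

>>> {"op": "drive_tool", "data": {"commands": [[[0, 0, 10, 0], [0, 0, 35, 0], [0, 0, 75, 0], [0, 0, 120, 0], [0, 0, 160, 0], [0, 0, 180, 0], [0, 0, 180, 0], [0, 0, 180, 0]]]}}

```text
time_s: 9.5
position: [0.6128, 0.1971, 0.2521]
tool_rot: [-0.045, 0.706, 0.045, 0.705]
wrist_force: [0.6, 0.9, 0.0]
gripper_width: 0.0427
```

Run:
```python
from h import *
s=snap('wrist','wrist7.png'); d=snap('side','side7.png');t=manip.state(); print(t['time_s'],t['position'],t['gripper_width'],t['wrist_force'])
a=s['frame'][0:260,190:450][:,:,::-1];b=d['frame'][90:220,230:390][:,:,::-1]
cv2.imwrite('pics/ze.png',np.hstack([cv2.resize(a,(390,390),interpolation=cv2.INTER_CUBIC),cv2.resize(b,(400,390)[:2],interpolation=cv2.INTER_CUBIC)]))
h=cv2.cvtColor(s['frame'],cv2.COLOR_RGB2HSV); S=h[...,1]
m=cv2.inRange(h,(5,150,100),(16,255,255)); k,l,st,c=cv2.connectedComponentsWithStats(m); i=1+st[1:,4].argmax(); print(st[i])
P=[]
x0,y0,w,hh=st[i][:4]
for v in range(y0+2,y0+hh-3):
    x=np.nonzero(l[v]==i)[0]; P.append(ray(s,((x[0]+x[-1])/2,v),.074)[:2])
vx,vy,_,_=cv2.fitLine(np.array(P,np.float32),cv2.DIST_HUBER,0,1e-4,1e-4).ravel(); print('bar',np.degrees(np.arctan(vy/vx)))
```

```text
9.6 [0.61259936 0.19709545 0.25128031] 0.042842547928814645 [-0.02768148  0.06764482 -0.75821085]
[314 174  12  45 533]
bar 7.2300205
```

View pics/ze.png

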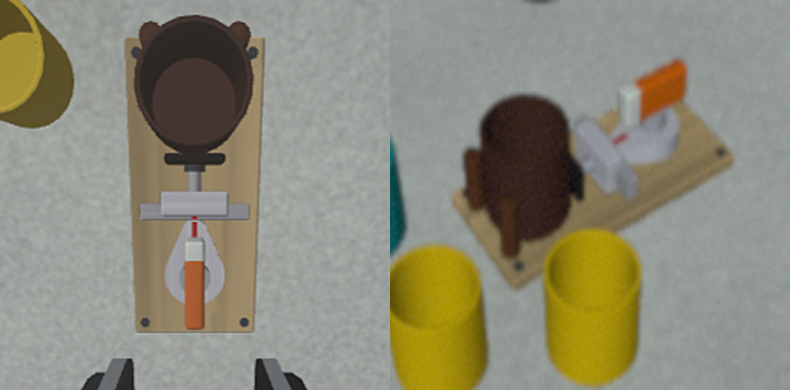

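View pics/wrist7.png

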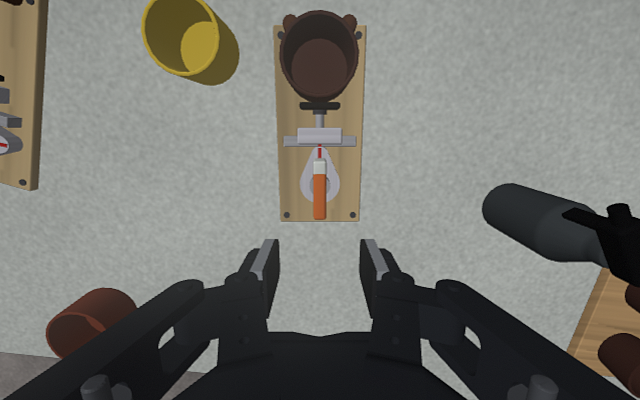

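After release the bar (320,190) points straight at the follower. The cup (319,55) is upright against both posts, and the gripper is clear.

```bash
python3 -c "
from bench import manip
print(manip.job_done())"
```

```text
the job is handed in; nothing more can be done
None
```

I turned the orange grip about 74° counter-clockwise until the cam's high point sat squarely on the follower. Then I let go, lifted the gripper 180 mm clear and handed the job in at about 9.6 s.

- **Cam angle:** after release the bar stood at 7.23° and the board edges measured 7.19–7.32°, so it is square to within about 0.1°. The cam's red line met the line on the follower.
- **Cup:** the wrist and side pictures show it upright in its seat, with the pad on one side and both posts on the other. I judged this by eye and did not measure its distance from the cam axis.
- **Blue clamp:** I never touched it, and it looked unchanged in the pictures.
- **First grasp:** it failed because the fingertips closed on the round hub under the bar, stopping at 19.7 mm instead of 14 mm. I reopened, lifted 7 mm and gripped the bar properly before turning.
- **Forces:** the wrist-force readings I took stayed below 10 N.

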